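# Lock the instrument cassette into the steriliser

## Task

Push the steel instrument cassette along its guide rails until it is fully home against the steriliser's heater housing, then flip the lever latch over so that it snaps across behind the cassette and locks it in. Only push with the fingers: do not lift the cassette or tip it, and leave everything else on the table where it is.

Things in the scene. Friction and masses are not known exactly. Their poses are not given: they have to be found in the camera images.
- steriliser: Low white steriliser, fixed; sizes here in mm. Origin on the table under its loading bed; x runs along the rails toward the heater housing, y left, z up. Bed: x -160 to 90, y +-110, top at z 20. Two rails along x, inner faces at y +-51, tops at z 36. Housing 85 high, x 80 to 185, y +-110; its face at x 80 stops the cassette (two knobs at y +-85 stick out of it).
- cassette_end (a point): Centre of the cassette's near end face (the one to push), half-way up, 38 above the table; x points along the cassette to the housing. The cassette: loose closed steel box 120 long, 96 wide, 36 high, 0.3 to 0.6 kg, on the bed between the rails, wire bail on its lid up to z 78. Fully home this point is at x -40 in the steriliser's frame; it starts 25 to 60 short of that.
- latch_pivot (a point): Hinge pin of the lever latch at the left rail, in the steriliser's frame at x -52, y 78, z 55, fixed; the pin lies along the steriliser's x, so the lever swings in y and z. The dark steel post that carries it is 32 (x) by 26 (y), top at z 66.
- latch_knob (a point): Centre of the black ball, 22 diameter, ending the lever's steel handle (10 mm bar), 85 from the pin. Open, the handle leans 0.7 rad outward (left, +y of the steriliser): ball 55 outboard of the pin, 120 above the table. Upright it is 140 above the table. Locked, it leans 0.7 rad inward over the cassette.
- latch (a joint): Lever angle, rad: 0 open, 0.7 upright (dead centre), 1.4 locked. A spring drives it to the nearer end: 3 N at the ball moves it off the open end, none is needed at upright, then it snaps over by itself. A 10 mm thick nose, 50 long, on the lever then swings down behind the cassette's near end; if the cassette is not home the nose hits its lid and the lever cannot reach locked.
- jar: Bystander to leave alone: round lidded glass jar, 70 diameter x 130 high mm, beside the steriliser's right; origin at its underside
- bottle: Bystander to leave alone: white bottle, 48 diameter x 130 high mm, beside the steriliser's right; origin at its underside
- clipper: Bystander to leave alone: black hair clipper lying flat, 139 x 44 x 34 mm, beside the steriliser's right; origin at its underside
- scissors: Bystander to leave alone: steel scissors lying flat, about 155 x 64 x 6 mm, left of the steriliser, near the latch; origin at its underside
- comb: Bystander to leave alone: black barber comb lying flat, 180 x 30 x 5 mm, left of the steriliser; origin at its underside
- bowl: Bystander to leave alone: small steel bowl, 80 diameter x 35 mm, on top of the heater housing; origin at its underside
- tray: Bystander to leave alone: shallow open steel tray, 160 x 85 x 25 mm, left of the steriliser; origin at its underside
Things that resemble listed ones, but are neither listed nor needed, are in the scene too. Leave any orange, turquoise or yellow look-alike of the part that bears cassette_end alone.

How it is judged:
On the way, in this order (a step that is already met when the one before it is completed fails the run):
1. the cassette is pushed home while the latch is still open (x of cassette_end in the frame of steriliser above -0.046 m and value of joint latch below 0.5 rad), for 0.2 s.
2. the latch has snapped over to locked (value of joint latch above 1.25 rad), for 0.2 s.
At the end, for the whole second after the job is handed in: The cassette lies flat on the bed within 7 mm of fully home, and the latch is at rest past 1.25 rad (locked), with nothing held (x of cassette_end in the frame of steriliser above -0.047 m and value of joint latch above 1.25 rad and velocity of joint latch between -0.1 and 0.1 rad/s and height (world z) of cassette_end below 0.043 m and angle between cassette_end's own z axis and vertical below 0.06 rad); the robot touches nothing.
It fails at once if the cassette is lifted (over 8 mm) or tipped (over 0.15 rad) (height (world z) of cassette_end above 0.046 m or angle between cassette_end's own z axis and vertical above 0.15 rad).
It fails at once if a bystander is moved by more than 25 mm (distance of any of jar, bottle, clipper, scissors, comb, bowl, tray from where it was at the start of the episode above 0.025 m).
It also fails if it takes over 48 s, if anything falls off the work surface, if the arm or the gripper's body presses on something with over 40 N, if the wrist force passes 120 N, or if a joint passes its speed limit or range.

## Robot

A 7-joint arm with a two-finger parallel gripper is mounted at the origin on the work surface. World frame = base frame: x ahead of the robot, y to its left, z up, the work surface at z = 0. Lengths are in m, angles in rad, forces in N, time in s.
With the tool pointing down it reaches from about 0.4 to 0.925 m from the base axis. Payload 4.1 kg.
Tool frame: the origin (TCP) lies midway between the tips of the shut fingers; the grasp point (between the pads) lies r.hold_point_z behind it (r.hold_point_z is the distance from the TCP to the grasp point, in m); x points along the fingers, z is the direction in which the jaws open and shut, and the axes are right-handed (so a half turn about x gives the same grasp; the last joint's range is limited). The gripper opens to 85 mm and grips with 20 to 120 N. Pads are 22 mm wide; open, the fingers measure 114 mm over their backs; the gripper's body (76 mm by 85 mm) begins 54 mm behind the grasp point. The pads swing forward as they close: fully open they stand 13 mm farther back than shut.
Start: joints at [-1.395, 0.398, 0.045, 1.537, -0.019, 1.207, -0.051], TCP at [0.176, 0.626, 0.199] pointing down, gripper open.
Joint ranges: [-2.82, 2.82], [-0.49, 2.23], [-1.37, 1.46], [0, 2.46], [-1.36, 4.5], [0.23, 2], [-2.94, 2.94]. Speed limits (rad/s): [2.57, 2.57, 3.14, 3.14, 3.14, 3.14, 3.14].

## Interface

Orientations are given as a unit quaternion [x, y, z, w].
In Python, from station import telemetry, imaging, job, r gives the robot as it stands.
- The arm moves only by the tool jog_arm, never from a script. Its argument "rows" is text: rows parted by semicolons, each of 7 numbers parted by spaces: the shift along the tool's x, y, z normalised to -1 to 1, where 1 is 60 mm, then the turn, a rotation vector about the tool's x, y, z normalised to -1 to 1, where 1 is 10 degrees, then the closure, from 0 (fully open) to 1 (shut). In form: dx dy dz wx wy wz fingers; .... A call has 1 to 20 rows; each row shifts and turns the commanded pose from where the row before left it, along the tool's axes as they then stand; what a row does not reach is not made up. A row lasts 1/8 s, in which the tool goes at most 62.5 mm and 10.7 degrees, less where a joint would pass 70% of its speed; a pose out of reach is approached as far as the arm can. A call with a number of a shift or a turn outside -1 to 1 is refused whole. A call with a gripper value outside its range is refused whole. The fingers move at their own pace and stop on an object; the grip force is fixed at half the most. Time passes only in rows, so rows that do not move let the fingers close. It gives the time, the measured TCP pose, the force and the opening at its end, in the units of the state.
- telemetry.observe(): the state, without advancing time (a new reading comes with each control period).
- imaging.camera(name): name is "side" or "top" or "wrist"; returns a dict with "img" (480x640x3 uint8, red, green, blue), "fx", "fy", "cx", "cy" (pixels), "D" ([k1, k2, p1, p2, k3] as OpenCV has them; the pictures are not rectified), "view" (4x4, takes a point from world to camera coordinates). Camera axes: x right, y down, z forward; pixel columns grow to the right and rows downward; lengths in m; the calibration is good to about 2 mm. A picture is of the moment at which its call begins. There is no depth.
- job.finish_job(): hands the job in, once; it reports no verdict.
Trained networks look in a picture, given as the dict that the camera call returned (one of the last four; its "shot" number tells which), for a name from the list of things; names that differ only in an ending like _2 or _b are one class to them, and where a whole thing is asked for, a point or a joint stands for the part that bears it (a point fixed in the world has none). Each returns a list of dicts, best first, with "conf" (0 to 1); they miss things now and then, are a little off and sometimes report something else, mostly with a low value. They report only what shows in the picture. A call takes as long as a camera call. They do not tell look-alikes from the thing itself.
- imaging.spot_in(picture, target): "extent" ([centre column, centre row, width, height] in pixels, round what is visible of it).
- imaging.landmark_of(picture, target): "point" ([column, row] in pixels: a listed point, or the origin of a listed thing).
The state is a dict: "time_s": time; "joint_positions": joint angles; "joint_velocities": joint speeds; "tau": joint torques, N m; "tcp_pos": TCP position; "ee_rot": TCP orientation; "ft_force": force on the tool from outside, world axes, zero at the start; "moment": the same for the moment, N m; "gripper_width": finger opening in m.
Only numpy, scipy, OpenCV 4.12 (cv2) and the standard library are available. Lean on these libraries where they do the work, as an engineer would, in place of code of your own. Each camera call takes 0.05 s, during which the arm holds its last target. There are 200 camera calls.

## Working session

There is one attempt and no reset: what is moved stays moved. The work goes in short steps, Python scripts to look and compute and a tool call to move; the robot and the scene stay as the last step left them, time stands still between calls to the robot, and variables do not carry over. Pictures are saved under pics/ and viewed, about 8 in all and at most 12, crops included, and the job is handed in when it is done.

Besides the shell and the picture viewer there is one more tool, called as name(argument=value, ...) on one line, values as JSON. jog_arm: Moves the arm, as the interface text tells. Its arguments: {"type":"object","properties":{"rows":{"type":"string"}},"required":["rows"]}

```bash
mkdir -p pics; ls
cat > h.py <<'E'
import numpy as np, cv2
from station import telemetry, imaging, job, r
def K(c): return np.array([[c['fx'],0,c['cx']],[0,c['fy'],c['cy']],[0,0,1.]])
def save(c,n,crop=None,s=1):
    i=c['img'][:,:,::-1]
    if crop: x0,y0,x1,y1=crop; i=i[y0:y1,x0:x1]
    cv2.imwrite('pics/'+n+'.png',cv2.resize(i,None,fx=s,fy=s,interpolation=cv2.INTER_CUBIC) if s!=1 else i)
def ray(c,p):
    u=cv2.undistortPoints(np.array([[p]],float),K(c),np.array(c['D'],float))[0,0]
    V=np.array(c['view']);R=V[:3,:3];o=-R.T@V[:3,3];d=R.T@np.array([u[0],u[1],1]);return o,d/np.linalg.norm(d)
def atz(c,p,z):
    o,d=ray(c,p);return o+d*(z-o[2])/d[2]
def tri(obs):
    A=np.zeros((3,3));b=np.zeros(3);rs=[ray(c,p) for c,p in obs]
    for o,d in rs: P=np.eye(3)-np.outer(d,d);A+=P;b+=P@o
    x=np.linalg.solve(A,b);return x,[float(np.linalg.norm((np.eye(3)-np.outer(d,d))@(x-o))) for o,d in rs]
def proj(c,X):
    V=np.array(c['view']);rv=cv2.Rodrigues(V[:3,:3])[0]
    return cv2.projectPoints(np.array(X,float).reshape(-1,3),rv,V[:3,3],K(c),np.array(c['D'],float))[0][:,0]
E
python3 - <<'E'
from h import *
cs={n:imaging.camera(n) for n in('side','top')}
for n,c in cs.items():
    save(c,n+'0')
    V=np.array(c['view']);print(n,-V[:3,:3].T@V[:3,3])
    for t in ['steriliser','cassette_end','latch_pivot','latch_knob']:
        print(t,[(np.round(d['point']).tolist(),round(d['conf'],2)) for d in imaging.landmark_of(c,t)][:4],[(np.round(d['extent']).tolist(),round(d['conf'],2)) for d in imaging.spot_in(c,t)][:3])
print(telemetry.observe(), r.hold_point_z)
E
```

```text
pics
side [ 0.33118527 -0.72563152  0.82056093]
steriliser [([377.0, 321.0], 0.86)] [([394.0, 299.0, 207.0, 155.0], 0.67)]
cassette_end [([326.0, 310.0], 0.93), ([218.0, 222.0], 0.76), ([310.0, 164.0], 0.67), ([160.0, 405.0], 0.6)] [([197.0, 408.0, 85.0, 63.0], 0.91), ([362.0, 309.0, 72.0, 53.0], 0.86), ([234.0, 234.0, 67.0, 62.0], 0.69)]
latch_pivot [([347.0, 275.0], 0.87), ([318.0, 254.0], 0.31)] [([392.0, 300.0, 207.0, 157.0], 0.74)]
latch_knob [([344.0, 226.0], 0.7)] [([346.0, 254.0, 13.0, 63.0], 0.69)]
top [0.36936198 0.00495243 0.90855881]
steriliser [] [([392.0, 203.0, 148.0, 190.0], 0.67)]
cassette_end [([451.0, 418.0], 0.87), ([223.0, 345.0], 0.71), ([151.0, 217.0], 0.61), ([388.0, 253.0], 0.56)] [([178.0, 224.0, 71.0, 59.0], 0.72), ([306.0, 144.0, 40.0, 73.0], 0.68), ([248.0, 329.0, 78.0, 80.0], 0.67)]
latch_pivot [([353.0, 228.0], 0.9), ([480.0, 213.0], 0.16)] [([393.0, 203.0, 144.0, 191.0], 0.86), ([309.0, 146.0, 40.0, 74.0], 0.45)]
latch_knob [([325.0, 214.0], 0.9)] [([342.0, 220.0, 51.0, 22.0], 0.84), ([300.0, 241.0, 45.0, 79.0], 0.53), ([508.0, 169.0, 40.0, 36.0], 0.51)]
{'time_s': 0.9, 'joint_positions': array([-1.39502825,  0.39841274,  0.04508689,  1.5366065 , -0.01872076,
        1.20691038, -0.05071926]), 'joint_velocities': array([-0.00024286, -0.0001206 ,  0.00098493, -0.00143694,  0.00017541,
        0.00078848, -0.00016596]), 'tau': array([ 6.06649082e-04, -4.75000155e+01,  1.36312019e+00, -2.54518068e+01,
        1.14393665e-02,  8.14331142e-04,  1.24651393e-05]), 'tcp_pos': array([0.17632486, 0.62565707, 0.19923529]), 'ee_rot': array([-0.42680766,  0.56373145,  0.42685088,  0.56377335]), 'ft_force': array([-0.11018455, -1.19337023, -0.62314138]), 'moment': array([ 0.010518  , -0.00398419, -0.00316148]), 'gripper_width': 0.08518332489627028} 0.0187
```

View pics/top0.png

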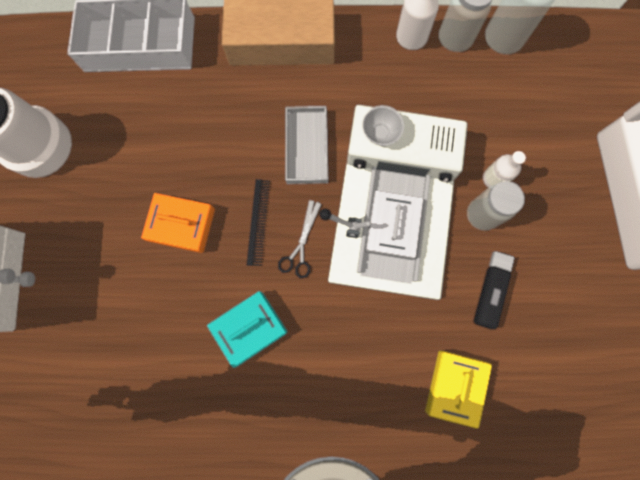

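View pics/side0.png

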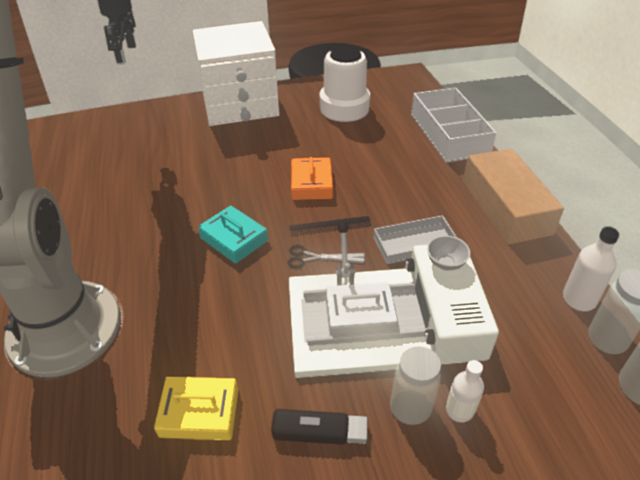

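Run:
```python
from h import *
s=imaging.camera('side');t=imaging.camera('top')
def g(c,n): return [d['point'] for d in imaging.landmark_of(c,n)]
P=tri([(s,g(s,'latch_pivot')[0]),(t,g(t,'latch_pivot')[0])]);print('pivot',P)
Q=tri([(s,g(s,'latch_knob')[0]),(t,g(t,'latch_knob')[0])]);print('knob',Q, np.linalg.norm(Q[0]-P[0]))
for a in g(s,'cassette_end'):
  for b in g(t,'cassette_end'):
    x,e=tri([(s,a),(t,b)])
    if max(e)<.01: print(np.round(a),np.round(b),x.round(4),np.round(e,4))
```

```text
pivot (array([ 0.54298417, -0.05009566,  0.05922676]), [0.002278699202782215, 0.002278699202782342])
knob (array([0.55623999, 0.00900922, 0.11533684]), [0.00034864921874526287, 0.00034864921874541564]) 0.08256781852139643
[218. 222.] [222. 347.] [0.3248 0.2057 0.0137] [0.0033 0.0033]
[310. 162.] [152. 216.] [0.5758 0.3519 0.0262] [0.0024 0.0024]
[162. 403.] [450. 421.] [ 0.1836 -0.2234  0.0226] [0.0008 0.0008]
```

The table holds four box candidates: steel at top (400,222) / side (362,309), orange at top (178,222), turquoise at top (248,329) and yellow at top (460,390). Only the steel one sits between the rails with its bail, so that is the cassette. The latch ball is at top (325,214), leaning outward. Next I fit the steriliser pose and check it in a close crop.

```bash
cat >> h.py <<'E'
def toW(p,X):
    X=np.array(X,float)/1000;c,s=np.cos(p[2]),np.sin(p[2]);return np.stack([p[0]+c*X[:,0]-s*X[:,1],p[1]+s*X[:,0]+c*X[:,1],X[:,2]],1)
E
python3 - <<'E'
from h import *
from scipy.optimize import least_squares
s=imaging.camera('side');t=imaging.camera('top')
T={(-160,110,20):(330,283),(-160,-110,20):(440,297),(185,110,85):(355,107),(185,-110,85):(467,123),(-52,78,55):imaging.landmark_of(t,'latch_pivot')[0]['point'],(-52,133,120):imaging.landmark_of(t,'latch_knob')[0]['point']}
S={(-160,110,20):(290,277),(-160,-110,20):(296,364),(-52,78,55):imaging.landmark_of(s,'latch_pivot')[0]['point'],(-52,133,120):imaging.landmark_of(s,'latch_knob')[0]['point'],(0,0,0):imaging.landmark_of(s,'steriliser')[0]['point']}
f=lambda p:np.concatenate([(proj(c,toW(p,list(D)))-np.array(list(D.values()))).ravel() for c,D in((t,T),(s,S))])
q=least_squares(f,[.58,-.13,-.13],loss='soft_l1',x_scale=[.1,.1,.1]);print(q.x,f(q.x).reshape(-1,2).round(1).tolist());np.save('p.npy',q.x)
W=[[(-160,-110,20),(-160,110,20),(80,110,20),(80,-110,20),(-160,-110,20)],[(80,-110,85),(185,-110,85),(185,110,85),(80,110,85),(80,-110,85)],[(80,-51,36),(-40,-51,36)],[(80,51,36),(-40,51,36)],[(-52,78,55),(-52,133,120)]]
for c,n,(x0,y0,w,h),z in((t,'top1',(310,90,180,215),2.79),(s,'side1',(270,210,240,180),3.3)):
    i=cv2.resize(c['img'][y0:y0+h,x0:x0+w,::-1],None,fx=z,fy=z,interpolation=cv2.INTER_CUBIC)
    for L in W:
        u=((proj(c,toW(q.x,L))-[x0,y0]+.5)*z).astype(int);cv2.polylines(i,[u],False,(0,0,255),1)
    cv2.imwrite(f'pics/{n}.png',i)
E
```

```text
Traceback (most recent call last):
IndexError: list index out of range
```

```bash
cat > fit.py <<'E'
from h import *
from scipy.optimize import least_squares
s=imaging.camera('side');t=imaging.camera('top')
T={(-160,110,20):(330,283),(-160,-110,20):(440,297),(185,110,85):(355,107),(185,-110,85):(467,123)}
S={(-160,110,20):(290,277),(-160,-110,20):(296,364)}
for c,D in((s,S),(t,T)):
    for n,X in(('latch_pivot',(-52,78,55)),('latch_knob',(-52,133,120)),('steriliser',(0,0,0))):
        l=imaging.landmark_of(c,n)
        if l and l[0]['conf']>.6: D[X]=l[0]['point']
f=lambda p:np.concatenate([(proj(c,toW(p,list(D)))-np.array(list(D.values()))).ravel() for c,D in((t,T),(s,S))])
q=least_squares(f,[.58,-.13,-.13],loss='soft_l1',x_scale=[.1,.1,.1]);print(q.x,f(q.x).reshape(-1,2).round(1).tolist());np.save('p.npy',q.x)
W=[[(-160,-110,20),(-160,110,20),(80,110,20),(80,-110,20),(-160,-110,20)],[(80,-110,85),(185,-110,85),(185,110,85),(80,110,85),(80,-110,85)],[(80,-51,36),(-40,-51,36)],[(80,51,36),(-40,51,36)],[(-52,78,55),(-52,133,120)]]
for c,n,(x0,y0,w,h),z in((t,'top1',(310,90,180,215),2.79),(s,'side1',(270,210,240,180),3.3)):
    i=cv2.resize(c['img'][y0:y0+h,x0:x0+w,::-1],None,fx=z,fy=z,interpolation=cv2.INTER_CUBIC)
    for L in W:
        u=((proj(c,toW(q.x,L))-[x0,y0]+.5)*z).astype(int);cv2.polylines(i,[u],False,(0,0,255),1)
    cv2.imwrite(f'pics/{n}.png',i)
E
python3 fit.py
```

```text
[ 0.58484461 -0.13427969 -0.15974693] [[-1.3, -1.5], [1.0, 1.3], [0.1, -3.7], [0.0, -3.5], [-1.7, 0.3], [1.1, 0.8], [-1.5, -0.3], [-0.7, 8.5], [0.9, -1.5]]
```

View pics/top1.png

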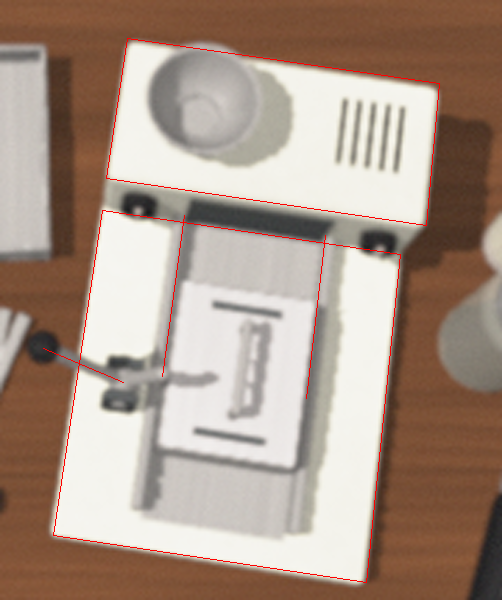

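View pics/side1.png

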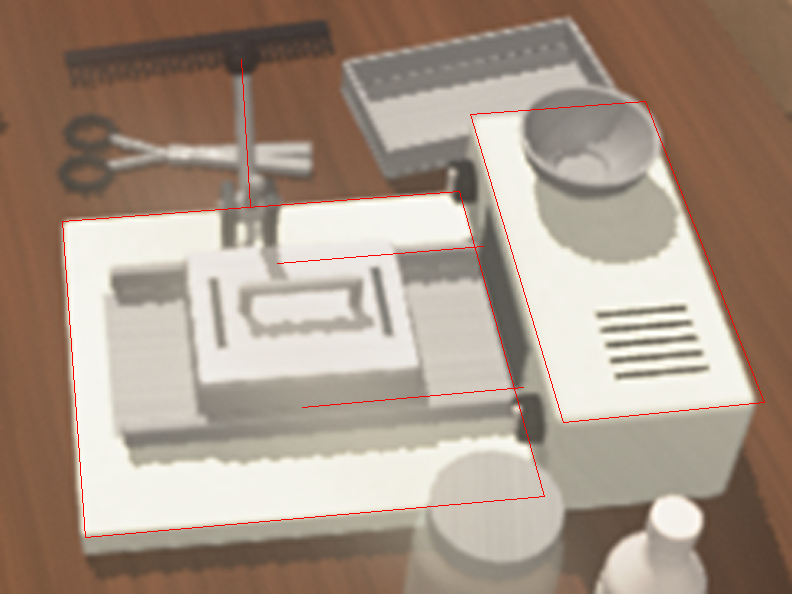

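```bash
cat >> h.py <<'E'
from scipy.spatial.transform import Rotation as R
p=np.load('p.npy') if __import__('os').path.exists('p.npy') else None
def toS(X):
    X=np.array(X,float);d=X[:2]-p[:2];c,s=np.cos(p[2]),np.sin(p[2]);return np.array([c*d[0]+s*d[1],-s*d[0]+c*d[1],X[2]])*1000
def st():
    o=telemetry.observe();M=R.from_quat(o['ee_rot']).as_matrix()
    print('t',round(o['time_s'],2),'S',toS(o['tcp_pos']).round(1),'W',o['tcp_pos'].round(4),'F',o['ft_force'].round(1),'q',o['joint_positions'].round(2),'w',round(o['gripper_width'],3));print(M.round(3).tolist());return o,M
E
python3 - <<'E'
from h import *
st()
t=imaging.camera('top')
for a in((158,450),(228,461),(297,470)): print(toS(atz(t,(310+a[0]/2.79-.5,90+a[1]/2.79-.5),.056)))
print(toW(p,[(-140,-10,36),(-52,78,55),(-52,133,120)]))
E
```

```text
t 2.15 S [-524.2  685.3  199.2] W [0.1763 0.6257 0.1992] F [ 0.3 -0.3 -0.6] q [-1.39  0.4   0.05  1.54 -0.02  1.21 -0.05] w 0.085
[[0.0, -0.963, 0.271], [0.0, 0.271, 0.963], [-1.0, 0.0, 0.0]]
[-95.20217447  48.4879406   56.        ]
[-95.60552559   0.63376667  56.        ]
[-94.76159255 -46.37855466  56.        ]
[[ 0.44503646 -0.12188279  0.036     ]
 [ 0.54591403 -0.04900126  0.055     ]
 [ 0.55466279  0.00529846  0.12      ]]
```

jog_arm(rows="0 -0.85 -0.19 0.5 0 0 1;0 -0.85 -0.19 0.5 0 0 1;0 -0.85 -0.19 0.5 0 0 1;0 -0.85 -0.19 0.5 0 0 1;0 -0.85 -0.19 0.5 0 0 1;0 -0.85 -0.19 0.5 0 0 1;0 -0.81 -0.19 0.5 0 0 1;0 -0.81 -0.19 0.5 0 0 1;0 -0.81 -0.19 0.5 0 0 1;0 -0.81 -0.19 0.5 0 0 1;0 -0.78 -0.19 0.5 0 0 1;0 -0.78 -0.19 0.5 0 0 1;0 -0.78 -0.19 0.5 0 0 1;0 -0.78 -0.19 0.5 0 0 1")

```text
time_s: 3.95
tcp_pos: [0.5008, 0.0476, 0.1995]
ee_rot: [-0.025, 0.706, 0.025, 0.707]
ft_force: [0.1, -0.7, 0.1]
gripper_width: 0.0001
```

```bash
python3 -c "
from h import *
st()"
```

```text
t 3.95 S [-111.9  166.2  199.5] W [0.5008 0.0476 0.1995] F [ 0.1 -0.7  0.1] q [-0.69  0.15  0.57  1.89 -0.09  1.12 -0.01] w 0.0
[[0.001, -0.071, 0.997], [0.0, 0.997, 0.071], [-1.0, 0.0, 0.001]]
```

jog_arm(rows="0 0 0 0.66 0 0 1;0 0 0 0.66 0 0 1;0 -0.98 -0.16 0 0 0 1;0 -0.98 -0.16 0 0 0 1;0 -0.98 -0.15 0 0 0 1;0.9 0 0 0 0 0 1;0.9 0 0 0 0 0 1;0.5 0 0 0 0 0 1;0.42 0 0 0 0 0 1;0 0 0 0 0 0 1")

```text
time_s: 5.2
tcp_pos: [0.4438, -0.1205, 0.0348]
ee_rot: [0.055, 0.706, -0.055, 0.704]
ft_force: [0.0, -0.8, 0.9]
gripper_width: -0.0001
```

```bash
python3 -c "
from h import *
st()
s=imaging.camera('side');save(s,'side2',(270,130,510,390),2.5)"
```

```text
t 5.2 S [-141.4   -8.8   34.8] W [ 0.4438 -0.1205  0.0348] F [ 0.  -0.8  0.9] q [-0.4   0.34  0.67  2.15 -0.31  0.75  0.32] w -0.0
[[-0.004, 0.156, 0.988], [0.0, 0.988, -0.156], [-1.0, -0.001, -0.004]]
```

View pics/side2.png

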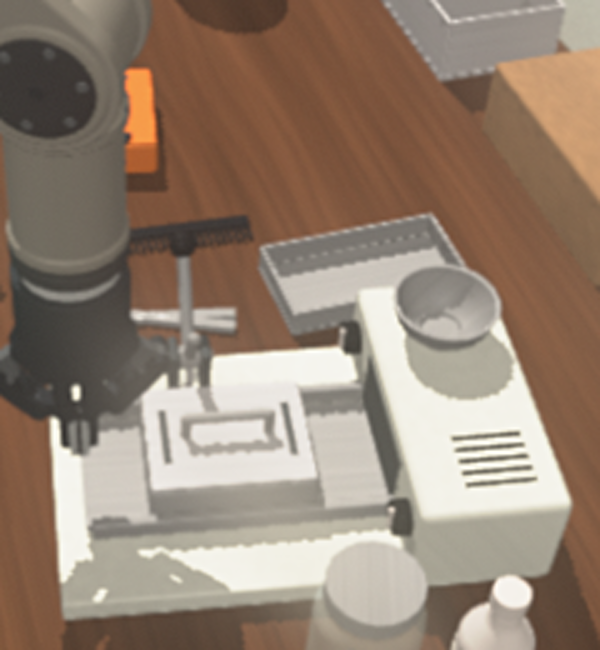

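jog_arm(rows="-0.18 0 0 0 0 0 1;0 0 0.25 0 0 0 1;0 0 0.2 0 0 0 1;0 0 0.15 0 0 0 1;0 0 0.15 0 0 0 1;0 0 0.15 0 0 0 1;0 0 0.15 0 0 0 1")

```text
time_s: 6.12
tcp_pos: [0.508, -0.1306, 0.0466]
ee_rot: [0.055, 0.705, -0.055, 0.705]
ft_force: [0.2, -0.9, 0.1]
gripper_width: -0.0002
```

```bash
python3 -c "
from h import *
st()
s=imaging.camera('side');save(s,'side3',(270,130,510,390),2.5)"
```

```text
t 6.12 S [-76.4  -8.5  46.6] W [ 0.508  -0.1306  0.0466] F [ 0.2 -0.9  0.1] q [-0.35  0.43  0.65  2.   -0.34  0.82  0.33] w -0.0
[[-0.0, 0.156, 0.988], [0.0, 0.988, -0.156], [-1.0, 0.0, -0.0]]
```

View pics/side3.png

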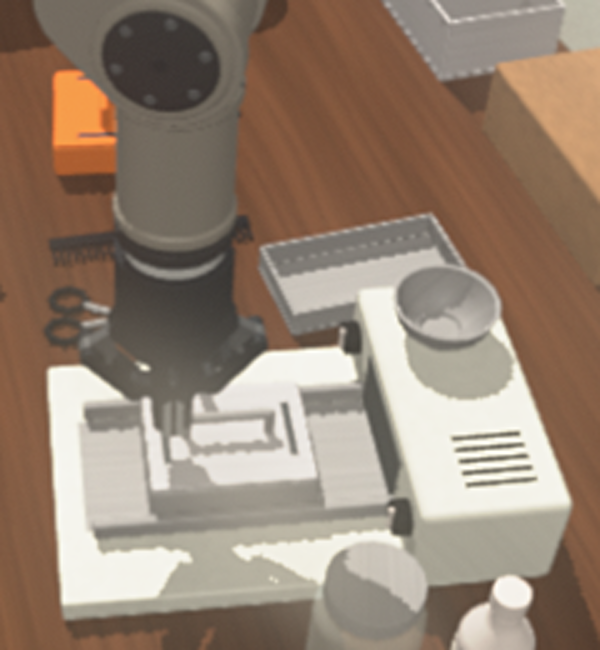

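Run:
```python
from h import *
s=imaging.camera('side');t=imaging.camera('top');o=telemetry.observe()
for a,b in(((366.1,250.8),(326.2,288.3)),((416,258),(330.1,325.3))):
    x,e=tri([(t,a),(s,b)]);print(toS(x),e)
u=proj(s,[o['tcp_pos'],o['tcp_pos']+[0,0,.06]]);print(u,(u-[270,130])*2.5)
save(t,'top3',(330,170,450,310),5)
print(imaging.landmark_of(s,'cassette_end'),imaging.landmark_of(t,'cassette_end'))
```

```text
[-92.81111143  48.09843995  47.82146598] [0.0010679634960154452, 0.0010679634960153559]
[-94.81862288 -45.98923677  58.63204024] [0.00043559578345829964, 0.0004355957834582182]
[[337.83900161 311.9444997 ]
 [338.2436938  289.88256432]] [[169.59750402 454.86124924]
 [170.60923451 399.7064108 ]]
[{'point': [160.6, 402.9], 'conf': 0.76}, {'point': [216.0, 224.5], 'conf': 0.66}, {'point': [327.4, 310.0], 'conf': 0.6}, {'point': [310.8, 162.8], 'conf': 0.59}, {'point': [319.1, 430.6], 'conf': 0.48}] [{'point': [150.4, 216.8], 'conf': 0.86}, {'point': [447.7, 419.8], 'conf': 0.81}, {'point': [223.3, 347.5], 'conf': 0.64}, {'point': [388.3, 253.8], 'conf': 0.58}]
```

View pics/top3.png

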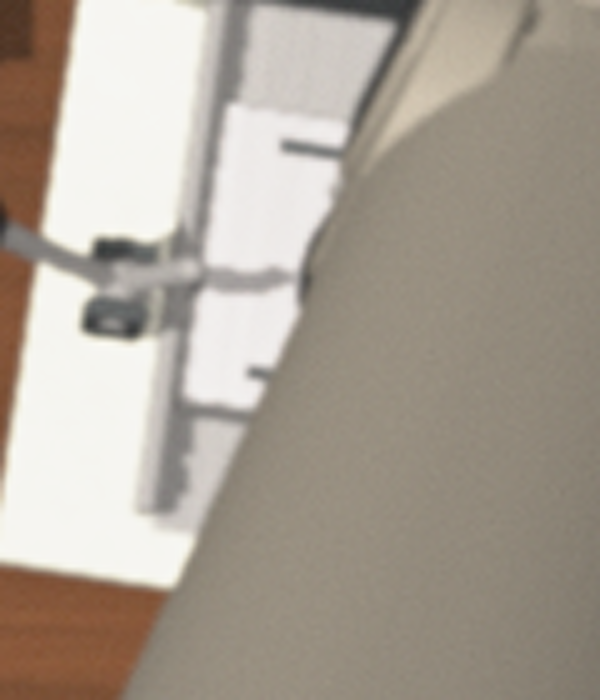

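Run:
```python
from h import *
s=imaging.camera('side');w=imaging.camera('wrist');o=telemetry.observe()
a=cv2.resize(s['img'][255:345,310:400,::-1],(480,480),interpolation=cv2.INTER_CUBIC)
b=cv2.resize(w['img'][:,:,::-1],(320,240))
i=np.zeros((480,800,3),np.uint8);i[:,:480]=a;i[:240,480:]=b
o0=cv2.imread('pics/side0.png')[255:345,310:400];i[240:480,480:720]=cv2.resize(o0,(240,240),interpolation=cv2.INTER_CUBIC)
cv2.imwrite('pics/c4.png',i)
```

```text
(no output)
```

View pics/c4.png

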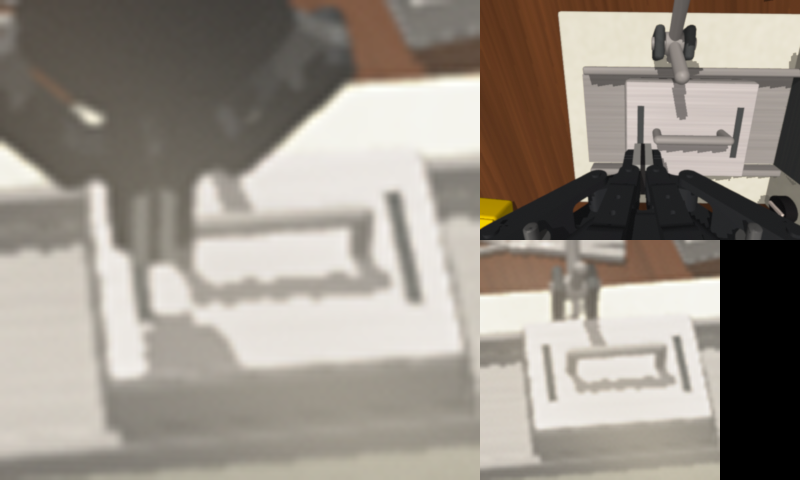

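Run:
```python
from h import *
s=imaging.camera('side')
for S in((-141.4,-8.8,34.8),(-141.4,-8.8,54.8),(-76.4,-8.5,46.6),(-76.4,-8.5,66.6)):
    u=proj(s,toW(p,[S]))[0]; print(S,u,(u-[270,130])*2.5,(u-[310,255])*480/90)
i=cv2.imread('pics/side2.png')
d=cv2.absdiff(s['img'],cv2.imread('pics/side0.png')[:,:,::-1]).max(2)
print('col335-345 diff rows 295-322');print(d[296:322,332:348])
```

```text
(-141.4, -8.8, 34.8) [301.87470843 319.05668701] [ 79.68677108 472.64171753] [-43.33488837 341.63566407]
(-141.4, -8.8, 54.8) [301.48043835 312.06153061] [ 78.70109587 455.15382653] [-45.43766214 304.32816327]
(-76.4, -8.5, 46.6) [337.91097487 311.9355624 ] [169.77743717 454.83890601] [148.85853263 303.65633283]
(-76.4, -8.5, 66.6) [338.04376821 304.80051238] [170.10942051 437.00128094] [149.56676376 265.60273268]
col335-345 diff rows 295-322
[[126  82  23   9  54  96 116 112  95  86  87  95  99  85  42  10]
 [132  92  28   8  46  93 118 112  95  84  74  69  73  64  35  11]
 [137 106  30   6  40  93 117 114  97  80  63  50  53  47  26  12]
 [140 109  38   3  30  86 116 112  95  82  62  41  40  36  18   9]
 [132 110  43   3  24  81 116 112  93  82  59  37  33  25  11   4]
 [ 92  90  39   3  18  77 116 112  94  81  55  29  21  17   9   4]
 [ 33  44  26   2  12  76 118 116  97  79  48  16  13  11   7   3]
 [  2   7   6   4   9  74 112 108  89  66  34  13  10  11   7   3]
 [  1   1   3   1   9  51  68  60  49  35  19   9  11  11   7   3]
 [  1   2   6   9  11  15  14   4   4   3   4   7 
[... 389 characters left out ...]
   1   1   2   2   3   7   8]
 [  1   2   2   7   9  10   8   2   1   2   1   2   7  10   7   7]
 [  1   1   2   6   9  14  20  22  18  18  17  22  35  34  12   1]
 [  2   1   1   4   5  11  34  59  62  62  60  62  66  58  24   3]
 [  1   1   1   1   7  15  42  71  76  74  74  73  72  67  42  21]
 [  1   1   1   1  14  28  48  68  73  72  71  70  70  69  65  60]
 [  1   1   0   3  22  58  69  74  73  71  71  70  69  71  70  72]
 [  1   1   1   2  23  64  76  73  73  71  70  70  71  70  69  69]
 [  1   0   0   1  13  50  73  73  73  71  70  71  70  71  70  68]
 [  1   0   0   1   8  46  72  75  73  72  71  72  71  71  69  68]
 [  1   1   0   3  18  59  76  74  73  73  72  72  69  69  71  69]]
```

The close crop shows the tips passing 10 mm above the lid. The cassette has not moved, and the images put the tip about 20 mm above the telemetry TCP. I'll back off, go down with a force check on the bed, and push again.

jog_arm(rows="0 0 -0.4 0 0 0 1;0 0 -0.4 0 0 0 1;0 0 -0.28 0 0 0 1;0.2 0 0 0 0 0 1;0.13 0 0 0 0 0 1;0.08 0 0 0 0 0 1;0.05 0 0 0 0 0 1;0 0 0 0 0 0 1")

```text
time_s: 7.52
tcp_pos: [0.4437, -0.1205, 0.0189]
ee_rot: [0.055, 0.705, -0.055, 0.705]
ft_force: [0.1, -0.0, 1.2]
gripper_width: 0.0001
```

Run:
```python
from h import *
o,M=st()
s=imaging.camera('side');w=imaging.camera('wrist')
i=np.zeros((480,800,3),np.uint8);i[:,:480]=cv2.resize(s['img'][255:345,275:365,::-1],(480,480),interpolation=cv2.INTER_CUBIC)
i[:240,480:]=cv2.resize(w['img'][:,:,::-1],(320,240));cv2.imwrite('pics/c5.png',i)
print((proj(s,o['tcp_pos'])-[275,255])*480/90)
```

```text
t 7.53 S [-141.6   -8.9   18.9] W [ 0.4437 -0.1205  0.0189] F [ 0.1 -0.   1.2] q [-0.38  0.37  0.65  2.16 -0.34  0.71  0.35] w 0.0
[[-0.0, 0.156, 0.988], [-0.0, 0.988, -0.156], [-1.0, -0.0, -0.0]]
[[144.48924729 370.70615735]]
```

View pics/c5.png

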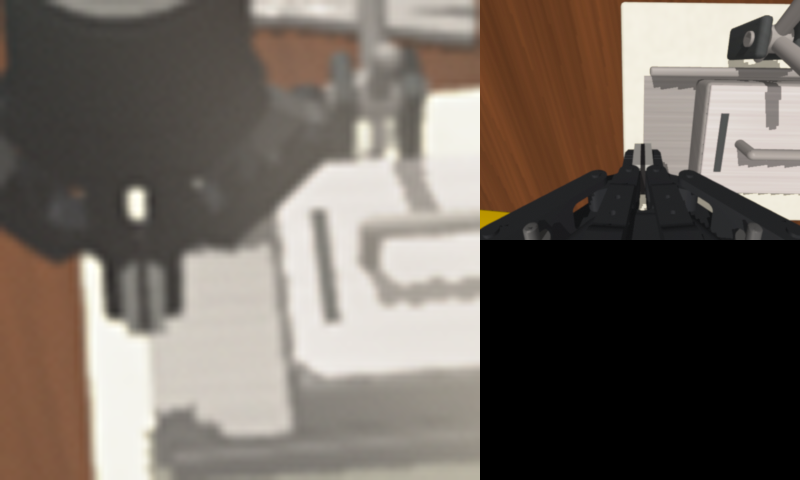

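jog_arm(rows="0.06 0 0 0 0 0 1;0.04 0 0 0 0 0 1;0 0 0.25 0 0 0 1;0 0 0.2 0 0 0 1;0 0 0.12 0 0 0 1;0 0 0.12 0 0 0 1;0 0 0.12 0 0 0 1;0 0 0 0 0 0 1")

```text
time_s: 8.62
tcp_pos: [0.4899, -0.1283, 0.0131]
ee_rot: [0.056, 0.706, -0.055, 0.704]
ft_force: [-4.2, -0.4, 4.8]
gripper_width: 0.0002
```

```bash
cat > look.py <<'E'
from h import *
st();s=imaging.camera('side');t=imaging.camera('top')
for c in(s,t):
    print([(np.round(d['point'],1).tolist(),round(d['conf'],2),toS(atz(c,d['point'],.038)).round(0).tolist()) for d in imaging.landmark_of(c,'cassette_end')], [np.round(d['point'],1).tolist() for d in imaging.landmark_of(c,'latch_knob')])
    print([np.round(d['extent'],1).tolist() for d in imaging.spot_in(c,'cassette_end')])
E
python3 look.py
```

```text
t 8.62 S [-94.7  -9.2  13.1] W [ 0.4899 -0.1283  0.0131] F [-4.2 -0.4  4.8] q [-0.33  0.45  0.62  2.06 -0.38  0.75  0.37] w 0.0
[[-0.004, 0.156, 0.988], [0.001, 0.988, -0.156], [-1.0, 0.0, -0.004]]
[([334.4, 309.9], 0.75, [-81.0, 4.0, 38.0]), ([161.0, 406.5], 0.73, [-378.0, -167.0, 38.0]), ([216.1, 220.0], 0.64, [-307.0, 274.0, 38.0])] []
[[197.7, 409.6, 85.7, 66.0], [372.1, 309.1, 72.7, 53.9], [318.4, 425.9, 94.4, 36.0], [233.8, 235.3, 69.1, 58.2]]
[([224.2, 343.8], 0.83, [-306.0, 285.0, 38.0]), ([391.7, 249.1], 0.8, [-82.0, -1.0, 38.0]), ([449.7, 419.4], 0.76, [-378.0, -146.0, 38.0]), ([148.8, 216.6], 0.6, [-89.0, 479.0, 38.0])] [[326.9, 213.3]]
[[179.1, 224.6, 68.8, 60.8], [249.9, 328.1, 78.9, 76.1], [386.3, 215.3, 40.4, 64.0], [466.0, 391.0, 57.3, 73.8]]
```

jog_arm(rows="-0.03 0 0.13 0 0 0 1;0 0 0.13 0 0 0 1;0 0 0.13 0 0 0 1;0 0 0.13 0 0 0 1;0 0 0.1 0 0 0 1;0 0 0 0 0 0 1")

```text
time_s: 9.78
tcp_pos: [0.5298, -0.1339, 0.0152]
ee_rot: [0.055, 0.704, -0.055, 0.706]
ft_force: [0.9, -1.1, 1.2]
gripper_width: 0.0
```

```bash
python3 look.py
```

```text
t 9.78 S [-54.4  -8.4  15.2] W [ 0.5298 -0.1339  0.0152] F [ 0.9 -1.1  1.2] q [-0.31  0.5   0.6   1.97 -0.4   0.78  0.37] w 0.0
[[0.002, 0.155, 0.988], [-0.001, 0.988, -0.155], [-1.0, -0.0, 0.002]]
[([357.3, 310.3], 0.94, [-40.0, -2.0, 38.0]), ([309.0, 162.9], 0.83, [-92.0, 459.0, 38.0]), ([215.0, 220.9], 0.8, [-309.0, 271.0, 38.0]), ([160.6, 404.6], 0.67, [-379.0, -163.0, 38.0])] []
[[392.0, 306.6, 71.6, 55.0], [196.7, 409.6, 84.8, 67.2], [233.4, 234.4, 68.4, 58.5], [309.0, 180.2, 38.7, 44.3], [465.4, 392.0, 37.6, 55.7], [318.4, 426.4, 96.9, 36.1]]
[([452.7, 420.5], 0.79, [-379.0, -152.0, 38.0]), ([149.6, 217.8], 0.75, [-91.0, 477.0, 38.0]), ([220.1, 344.7], 0.71, [-309.0, 293.0, 38.0]), ([394.7, 227.7], 0.62, [-39.0, -2.0, 38.0]), ([482.0, 211.4], 0.56, [20.0, -169.0, 38.0])] [[324.5, 216.7]]
[[384.6, 195.6, 34.1, 62.8], [463.0, 388.9, 58.6, 74.8], [179.4, 224.1, 73.2, 59.5], [250.3, 329.1, 75.8, 77.5], [508.3, 166.7, 38.0, 33.8]]
```

jog_arm(rows="0 0 0.05 0 0 0 1;0 0 0.03 0 0 0 1;0 0 0 0 0 0 1")

```text
time_s: 10.55
tcp_pos: [0.531, -0.1341, 0.0147]
ee_rot: [0.056, 0.706, -0.055, 0.703]
ft_force: [-5.4, 1.0, 4.5]
gripper_width: -0.0002
```

```bash
python3 look.py
```

```text
t 10.55 S [-53.2  -8.4  14.7] W [ 0.531  -0.1341  0.0147] F [-5.4  1.   4.5] q [-0.3   0.51  0.6   1.96 -0.4   0.79  0.37] w -0.0
[[-0.004, 0.156, 0.988], [0.002, 0.988, -0.156], [-1.0, 0.001, -0.004]]
[([216.0, 220.1], 0.65, [-307.0, 273.0, 38.0]), ([357.6, 308.1], 0.63, [-39.0, 3.0, 38.0]), ([311.4, 164.2], 0.57, [-87.0, 453.0, 38.0]), ([161.4, 406.4], 0.57, [-377.0, -167.0, 38.0])] []
[[196.4, 409.6, 86.2, 65.5], [309.9, 181.8, 37.9, 40.5], [391.9, 306.1, 72.1, 50.6], [232.6, 233.5, 64.4, 56.0], [392.2, 310.1, 210.7, 133.2]]
[([450.5, 418.1], 0.92, [-376.0, -147.0, 38.0]), ([225.2, 346.4], 0.83, [-310.0, 283.0, 38.0]), ([390.5, 227.7], 0.74, [-40.0, 6.0, 38.0]), ([150.8, 217.9], 0.72, [-91.0, 474.0, 38.0])] [[323.6, 213.8]]
[[384.1, 196.6, 32.6, 62.6], [178.8, 223.8, 69.8, 58.1], [248.8, 328.7, 76.7, 80.2], [344.4, 219.9, 50.9, 23.7]]
```

jog_arm(rows="0 0 0.08 0 0 0 1;0 0 0.08 0 0 0 1;0 0 0.08 0 0 0 1;0 0 0 0 0 0 1")

```text
time_s: 11.45
tcp_pos: [0.531, -0.1339, 0.0143]
ee_rot: [0.059, 0.716, -0.052, 0.693]
ft_force: [-32.3, 8.3, 35.9]
gripper_width: 0.0004
```

```bash
python3 look.py
```

```text
t 11.45 S [-53.2  -8.2  14.3] W [ 0.531  -0.1339  0.0143] F [-32.3   8.3  35.9] q [-0.29  0.53  0.6   1.94 -0.4   0.83  0.37] w 0.0
[[-0.032, 0.157, 0.987], [0.012, 0.988, -0.157], [-0.999, 0.007, -0.033]]
[([216.1, 221.6], 0.97, [-307.0, 268.0, 38.0]), ([311.0, 163.4], 0.92, [-88.0, 456.0, 38.0]), ([356.4, 308.5], 0.82, [-41.0, 3.0, 38.0]), ([161.2, 408.5], 0.74, [-377.0, -170.0, 38.0]), ([417.6, 244.1], 0.65, [106.0, 156.0, 38.0])] [[331.6, 226.9]]
[[234.8, 233.7, 69.0, 55.2], [196.2, 409.0, 84.7, 67.7], [309.6, 181.1, 39.6, 41.9], [393.9, 306.4, 71.5, 55.2]]
[([449.4, 420.7], 0.94, [-380.0, -146.0, 38.0]), ([150.1, 217.6], 0.72, [-90.0, 476.0, 38.0]), ([221.4, 342.3], 0.63, [-304.0, 291.0, 38.0])] [[324.1, 213.1]]
[[179.6, 223.9, 72.9, 59.4], [384.9, 195.6, 30.3, 57.9], [247.8, 328.7, 76.1, 78.6], [463.4, 387.5, 57.4, 73.7], [493.1, 290.8, 42.9, 80.0]]
```

jog_arm(rows="0 0 -0.25 0 0 0 1;0 0 -0.3 0 0 0 1;0 0 -0.3 0 0 0 1;-0.7 0 0 0 0 0 1;-0.9 0 0 0 0 0 1;-0.9 0 0 0 0 0 1;-0.4 0 0 0 0 0 1;0 0 0 0 0 0 1")

```text
time_s: 12.85
tcp_pos: [0.4991, -0.1291, 0.1911]
ee_rot: [0.055, 0.703, -0.055, 0.707]
ft_force: [0.4, 0.5, 0.0]
gripper_width: 0.0
```

```bash
python3 look.py
```

```text
t 12.85 S [-85.5  -8.5 191.1] W [ 0.4991 -0.1291  0.1911] F [0.4 0.5 0. ] q [-0.49  0.21  0.76  1.88 -0.16  1.11  0.18] w 0.0
[[0.006, 0.155, 0.988], [0.0, 0.988, -0.155], [-1.0, 0.001, 0.006]]
[([309.6, 164.1], 0.96, [-91.0, 454.0, 38.0]), ([218.2, 221.2], 0.88, [-302.0, 269.0, 38.0]), ([156.4, 405.4], 0.73, [-385.0, -164.0, 38.0]), ([356.5, 308.4], 0.71, [-41.0, 3.0, 38.0])] [[341.2, 226.5]]
[[233.2, 235.2, 67.5, 57.7], [198.1, 409.4, 84.4, 66.5], [390.6, 307.5, 73.2, 55.8], [298.2, 176.2, 11.5, 31.3]]
[([391.9, 226.3], 0.79, [-37.0, 4.0, 38.0]), ([150.5, 215.3], 0.6, [-86.0, 476.0, 38.0])] [[326.0, 214.5]]
[[179.8, 223.7, 72.5, 62.5], [395.2, 196.0, 55.1, 67.2], [249.0, 328.6, 76.0, 78.4]]
```

jog_arm(rows="0 0.8 0.18 0 0 0 1;0 0.8 0.18 0 0 0 1;0 0.8 0.19 0 0 0 1;0 0.66 0 0 0 0 1;0.7 0 0 0 0 0 1;0.6 0 0 0 0 0 1;0.4 0 0 0 0 0 1;0 0 0 0 0 0 1")

```text
time_s: 14.25
tcp_pos: [0.5561, 0.0472, 0.0849]
ee_rot: [0.055, 0.707, -0.056, 0.703]
ft_force: [0.9, 0.5, -0.3]
gripper_width: 0.0002
```

```bash
cat > c.py <<'E'
import sys
from h import *
o,M=st()
s=imaging.camera('side');t=imaging.camera('top')
def cr(c,x,y,n): return cv2.resize(c['img'][y:y+n,x:x+n,::-1],(400,400),interpolation=cv2.INTER_CUBIC)
cv2.imwrite('pics/%s.png'%sys.argv[1],np.hstack([cr(s,275,190,120),cr(t,280,150,120)]))
u=np.array([o['tcp_pos'],o['tcp_pos']+[0,0,.02]]);print((proj(s,u)-[275,190])*400/120,(proj(t,u)-[280,150])*400/120)
E
python3 c.py c6
```

```text
t 14.25 S [-57.2 174.6  84.9] W [0.5561 0.0472 0.0849] F [ 0.9  0.5 -0.3] q [-0.65  0.42  0.61  1.89 -0.29  0.93 -0.05] w 0.0
[[-0.005, 0.156, 0.988], [-0.001, 0.988, -0.156], [-1.0, -0.002, -0.005]]
[[207.10265871 121.94899542]
 [207.43920015  96.75365963]] [[ 75.11444745 227.50081977]
 [ 73.2180294  219.34472416]]
```

View pics/c6.png

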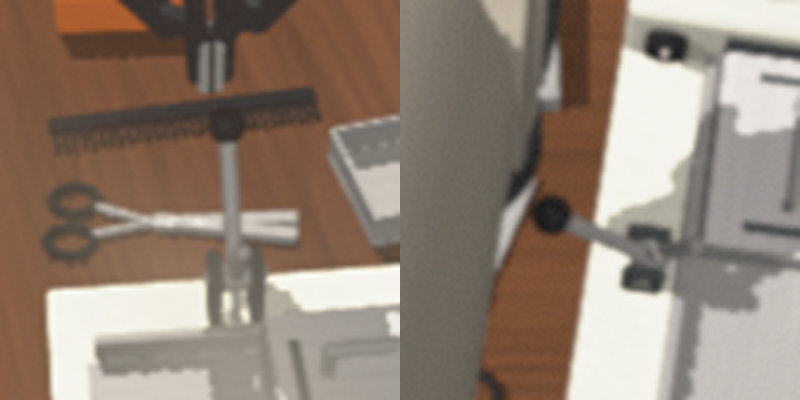

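The tip is outboard of the ball in the side crop, at (207,93) against the ball at (227,125), so I shift about 9 mm in +x. Then I sweep inward past upright.

jog_arm(rows="0 0 0.15 0 0 0 1;0 -0.25 0 0 0 0 1;0 -0.25 0 0 0 0 1;0 -0.25 0 0 0 0 1;0 -0.25 0 0 0 0 1;0 -0.25 0 0 0 0 1;0 -0.2 0 0 0 0 1;0 0 0 0 0 0 1;0 0 0 0 0 0 1")

```text
time_s: 15.48
tcp_pos: [0.5525, -0.0401, 0.0863]
ee_rot: [0.055, 0.706, -0.055, 0.704]
ft_force: [0.2, 0.5, 0.0]
gripper_width: 0.0003
```

```bash
python3 c.py c7; python3 look.py
```

```text
t 15.47 S [-46.9  87.9  86.3] W [ 0.5525 -0.0401  0.0863] F [0.2 0.5 0. ] q [-0.51  0.41  0.63  1.9  -0.3   0.93  0.11] w 0.0
[[-0.002, 0.156, 0.988], [0.0, 0.988, -0.156], [-1.0, -0.0, -0.002]]
[[243.18154947 222.9114797 ]
 [244.0437165  197.52468354]] [[232.86313729 231.76725973]
 [234.72710872 223.69526809]]
t 15.57 S [-46.6  88.6  86.5] W [ 0.553  -0.0394  0.0865] F [ 0.8  0.2 -0.2] q [-0.51  0.41  0.63  1.9  -0.3   0.93  0.11] w -0.0
[[-0.001, 0.155, 0.988], [0.0, 0.988, -0.155], [-1.0, -0.0, -0.001]]
[([358.7, 309.1], 0.85, [-37.0, 1.0, 38.0]), ([310.5, 164.3], 0.85, [-89.0, 453.0, 38.0]), ([216.0, 220.7], 0.67, [-307.0, 271.0, 38.0]), ([158.9, 405.6], 0.64, [-381.0, -165.0, 38.0])] [[353.5, 271.3]]
[[233.6, 233.9, 67.5, 59.9], [308.9, 180.0, 38.5, 41.6], [197.2, 408.4, 86.8, 63.5], [391.0, 305.1, 78.3, 54.9]]
[([390.0, 225.9], 0.92, [-37.0, 8.0, 38.0]), ([151.1, 216.0], 0.92, [-87.0, 475.0, 38.0]), ([450.8, 418.6], 0.92, [-376.0, -148.0, 38.0]), ([222.6, 346.2], 0.68, [-310.0, 287.0, 38.0])] []
[[236.6, 328.9, 53.2, 75.4], [458.3, 387.6, 67.2, 76.4], [408.4, 199.6, 30.7, 62.1], [177.8, 223.1, 70.3, 59.6]]
```

View pics/c7.png

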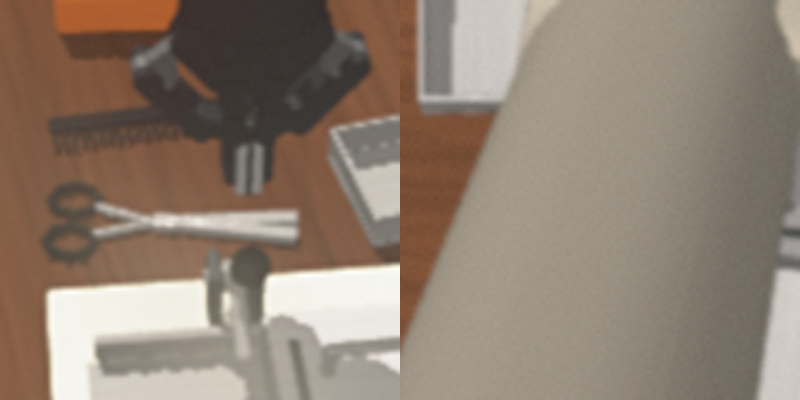

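The lever has snapped over and the fingers are clear, with the ball at about side (350,270). I'll retreat and verify the locked angle.

jog_arm(rows="-0.5 0.3 0 0 0 0 1;-0.9 0.8 0 0 0 0 1;-0.5 0.9 0 0 0 0 1;0 0.9 0 0 0 0 1;0 0.9 0 0 0 0 1;0 0.9 0 0 0 0 1;0 0 0 0 0 0 1")

```text
time_s: 16.85
tcp_pos: [0.5952, 0.2396, 0.1927]
ee_rot: [0.052, 0.706, -0.051, 0.705]
ft_force: [-0.9, -0.1, -1.0]
gripper_width: -0.0001
```

```bash
python3 look.py
python3 - <<'E'
from h import *
s=imaging.camera('side');t=imaging.camera('top')
for a in(.8,1.1,1.25,1.4):
    X=toW(p,[(-52,78+85*np.sin(.7-a),55+85*np.cos(.7-a))]);print(a,proj(s,X)[0].round(1),proj(t,X)[0].round(1))
k=[imaging.landmark_of(c,'latch_knob') for c in(s,t)];print(k)
if all(k):x,e=tri([(s,k[0][0]['point']),(t,k[1][0]['point'])]);print(toS(x),e)
f=lambda c,x,y,n:cv2.resize(c['img'][y:y+n,x:x+n,::-1],(400,400),interpolation=cv2.INTER_CUBIC)
cv2.imwrite('pics/end.png',np.hstack([f(s,290,220,130),f(t,320,130,130)]))
E
```

```text
t 16.85 S [-49.3 370.8 192.7] W [0.5952 0.2396 0.1927] F [-0.9 -0.1 -1. ] q [-0.87  0.44  0.58  1.58 -0.26  1.2  -0.38] w -0.0
[[-0.001, 0.146, 0.989], [0.002, 0.989, -0.146], [-1.0, 0.002, -0.001]]
[([216.4, 219.2], 0.94, [-306.0, 276.0, 38.0]), ([356.4, 310.3], 0.73, [-42.0, -1.0, 38.0]), ([311.4, 162.4], 0.58, [-86.0, 460.0, 38.0])] [[350.5, 271.8], [318.3, 254.9]]
[[233.2, 235.1, 68.8, 56.3], [197.8, 406.9, 83.5, 65.1], [311.0, 179.9, 38.7, 43.4], [392.0, 307.8, 73.6, 54.1], [326.2, 256.7, 76.3, 25.4]]
[([153.0, 217.3], 0.97, [-89.0, 470.0, 38.0]), ([451.2, 415.3], 0.7, [-371.0, -148.0, 38.0]), ([221.8, 345.6], 0.59, [-310.0, 289.0, 38.0]), ([392.5, 228.2], 0.56, [-41.0, 2.0, 38.0])] []
[[397.8, 197.8, 51.7, 64.0], [249.8, 328.6, 77.8, 79.1], [179.2, 224.2, 71.3, 61.2], [456.8, 387.9, 66.8, 75.9], [384.3, 126.5, 39.8, 40.0]]
0.8 [347.1 243.4] [361.5 217.2]
1.1 [348.8 255.7] [375.3 220.1]
1.25 [349.6 262.7] [381.3 221.8]
1.4 [350.3 269.9] [386.6 223.5]
[[{'point': [350.8, 270.2], 'conf': 0.55}], [{'point': [388.9, 227.3], 'conf': 0.86}]]
[-55.18697524  18.90213301 122.9345874 ] [0.003576135289374378, 0.00357613528937408]
```

View pics/end.png

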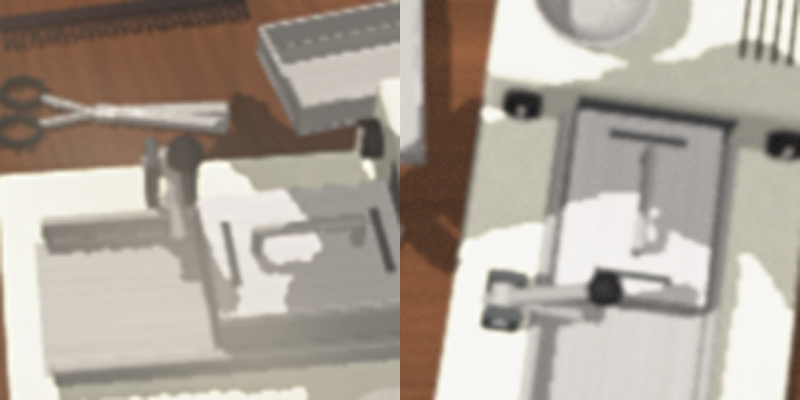

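The cassette is against the housing. The ball is at side (350.8,270.2), and (350.3,269.9) is predicted for 1.4 rad. The bystanders look undisturbed, so I hand in.

```bash
python3 -c "
from h import *
print(job.finish_job())"
```

```text
the job is handed in; nothing more can be done
None
```

I pushed the cassette home along its rails with shut fingers, then swept the latch ball inward until the lever snapped over, backed the arm clear and handed in at about 17 s. No verdict was reported.

**Last checks**
- **Cassette:** the near end measured about x -41 mm in the steriliser's frame (home is -40). The push ended against a hard stop, with no more motion while the wrist force rose to about 49 N.
- **Latch:** in the side view the ball was within 1 px of where it should be at 1.4 rad. The top view was about 4 px off, and the two views missed each other by 3.6 mm. Both still fit locked better than anything below 1.25 rad.
- **Bystanders:** the scissors, comb, tray and bowl looked unmoved in the last pictures, checked by eye only. The arm did not go near the jar, bottle or clipper, and I did not re-measure any of them.
- **Robot:** the fingers ended far from everything, with wrist force near zero.

**What disagreed:** the images put the fingertips about 20 mm above the TCP that telemetry reported. Because of this my first push passed over the lid without touching it. I corrected for it and did not find the cause.

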